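Eject the jammed tray of the leak checker with the release pin

TASK

The leak checker has lost power with its tray locked shut: take the release pin from its stand, push it straight down through the small access hole in the top of the checker until the hidden catch lets go and the tray springs fully out at the front. Then put the pin back in its stand, upright with its collar resting on the stand, and leave it there. Leave the tray open, and leave the small screwdriver and the two adapters on the bench undisturbed.

Things in the scene. Friction and masses are not known exactly. Their poses are not given: they have to be found in the camera images.
- checker: Leak checker: grey box fixed to the bench, 150 (x) x 120 (y) x 100 mm high, a black tray front in its front face above a dark display window. Origin: centre of its underside, on the bench. Its x points from front to back (the front looks along -x), z up. Turned by up to 0.35 rad. The access hole is the only hole in its flat top (four dots near the corners are screw heads).
- access_hole (a point): Mouth of the access hole in the checker's top: 35 mm behind and 20 mm to the left (+y) of the top's middle, 100 mm above the bench. Ringed by a thin dark rim 31 mm across. Vertical, 14 mm across, opened to 20 mm by a 3 mm chamfer, through a plate 8 mm thick. 47 mm under the top face lies the flat pad (36 x 36 mm) of the hidden catch. Axes as the checker's.
- catch (a joint): How far the hidden sprung catch is pressed down, m: 0 at rest, 0.016 at its end. It lets the tray go at about 0.008 to 0.009 and needs 2 N to start and about 5 N there; it springs back up when the pin leaves. With the collar of the pin down on the checker's top it is pressed 0.013.
- tray (a joint): How far the tray is out, m: 0 shut (front flush, nothing to grip; held by the catch), 0.055 fully out. A spring drives it out along the checker's -x in about 0.5 s once the catch lets go; it then stays out by itself.
- tray_front (a point): Middle of the outer face of the tray front (82 mm wide, 30 mm high), 60 mm above the bench. Moves with the tray.
- release_pin: Release pin: loose hand tool, 70 g, 140 mm long. Origin: centre of the underside of its steel collar (26 mm across, 5 mm thick). A round shank, 6 mm across, reaches 60 mm down to a blunt tip; a black square grip (rounded edges), 18 x 18 mm, runs from 5 to 80 mm above the origin. z points up, x and y are square to the grip's sides. At the start it stands in the stand, collar resting on the stand's top.
- pin_tip (a point): The tip of the pin's shank, 60 mm below the pin's origin along its z.
- pin_stand: Square aluminium block fixed to the bench, 60 x 60 x 75 mm high, that holds the pin. Origin: centre of its underside.
- stand_hole (a point): Centre of the mouth of the vertical hole in the middle of the stand's top, 75 mm above the bench: 14 mm across, opened to 20 mm by a 3 mm chamfer, through the whole block. Axes as the stand's, z up.
- driver_small: Small screwdriver with a yellow handle, 140 mm long, lying on the bench between checker and stand; loose bystander. Origin: middle of its underside.
- adapter_brass: Brass adapter, 22 x 25 x 42 mm high, standing on the bench near the robot; loose bystander. Origin: centre of its underside.
- adapter_steel: Pale steel adapter, 31 mm across, 50 mm high, standing on the bench beyond the screwdriver; loose bystander. Origin: centre of its underside.

How it is judged:
By the outcome, as a careful person would: the job done as asked, in the order asked, and still so for the second after the job is handed in, with the robot touching nothing.
It also fails if it takes over 64 s, if anything falls off the work surface, if the arm or the gripper's body presses on something with over 40 N, if the wrist force passes 120 N, or if a joint passes its speed limit or range.

ROBOT

A 6-joint arm with a two-finger parallel gripper is mounted at the origin on a cart in front of the work surface, level with it; the furniture and walls round the work are solid. World frame = base frame: x ahead of the robot, y to its left, z up, the work surface at z = 0. Lengths are in m, angles in rad, forces in N, time in s.
With the tool pointing down it reaches from about 0.25 to 0.725 m from the base axis. Payload 4 kg.
Tool frame: the origin (TCP) lies at the very end of the fingers, on their centre line; the grasp point (between the pads) lies 19 mm behind it; z points along the fingers, y is the line along which they close (so a half turn about z gives the same grasp; the last joint's range is limited). The gripper opens to 85 mm and grips with 20 to 120 N. Pads are 22 mm wide; open, the fingers measure 114 mm over their backs; the gripper's body (76 mm by 85 mm) begins 54 mm behind the grasp point. The pads swing forward as they close: fully open they stand 13 mm farther back than shut.
Start: joints at [1.141, 0.241, 0.005, 1.335, 0, 1.571], TCP at [0.208, 0.455, 0.231] pointing down, gripper open.
Joint ranges: [-2.72, 2.72], [-1.05, 1.87], [-1.09, 1.28], [-1.99, 2.15], [-1.42, 1.44], [-3.14, 3.14]. Speed limits (rad/s): [2.79, 2.79, 3.14, 3.14, 3.14, 3.14].

INTERFACE

Orientations are given as a unit quaternion [x, y, z, w].
In Python, from workcell import bot, vision, workorder, boxes_of gives the robot as it stands.
- The arm moves only by the tool send_rows, never from a script. Its argument "motion" is text: rows parted by semicolons, each of 5 numbers parted by spaces: the closure, from -1 (fully open) to 1 (shut), so that 0 is half open, then the shift along the tool's x, y, z in cm, then the turn about the tool's z in rad. In form: claw x y z twist; .... A call has 1 to 5 rows; each row is the pose to reach, as a shift and turn from the pose commanded when the call began, along the tool's axes at that moment; what a row does not reach only later rows make up. A row lasts 1/10 s, in which the tool goes at most 50 mm and 8.59 degrees, less where a joint would pass 70% of its speed; a pose out of reach is approached as far as the arm can. A call with a gripper value outside its range is refused whole. The fingers move at their own pace and stop on an object; the grip force is fixed at half the most. Time passes only in rows, so rows that repeat a pose let the fingers close. It gives the time, the measured TCP pose, the force, the opening and the grip force at its end, in the units of the state.
- bot.get_obs(): the state, without advancing time (a new reading comes with each control period).
- vision.camera(name): name is "scene" or "side" or "wrist"; returns the picture (420x560x3 uint8, red, green, blue); there is no depth.
- vision.camera_model(name): a dict with "fov_y" (degrees; the focal length in pixels is half the picture's height over the tangent of half this angle, whatever the lens; pixels are square), "cx", "cy" (the principal point, pixels), "world_from_camera" (4x4, takes a point from camera to world coordinates); the wrist camera has in their place "hand_eye" (4x4, takes a point from camera to tool coordinates, whose origin is the TCP and whose axes are the flange's). Camera axes: x right, y down, z forward; pixel columns grow to the right and rows downward; lengths in m; the calibration is good to about 2 mm. A picture is of the moment at which its call begins: read the wrist's pose just before it. camera_model takes no time and is no camera call.
- workorder.job_done(): hands the job in; it is judged then, once.
Trained networks look in the newest picture that a camera, given by its name, has taken for a name from the list of things; names that differ only in an ending like _2 or _b are one class to them, and where a whole thing is asked for, a point or a joint stands for the part that bears it (a point fixed in the world has none). Each returns a list of dicts, best first, with "conf" (0 to 1); they miss things now and then, are a little off and sometimes report something else, mostly with a low value. They report only what shows in the picture. A call takes as long as a camera call.
- boxes_of(camera, target): "rect" ([centre column, centre row, width, height] in pixels, round what is visible of it).
The state is a dict: "clock": time; "joint_pos": joint angles; "joint_vel": joint speeds; "tau": joint torques, N m; "eef_pos": TCP position; "tool_rot": TCP orientation; "ft_force": force on the tool from outside, world axes, zero at the start; "ft_torque": the same for the moment, N m; "grip_width": finger opening in m; "grasp_force": force on a finger pad.
Only numpy, scipy, OpenCV 4.12 (cv2) and the standard library are available. Lean on these libraries where they do the work, as an engineer would, in place of code of your own. Each camera call takes 0.05 s, during which the arm holds its last target. There are 200 camera calls.

## Working session

There is one attempt and no reset: what is moved stays moved. The work goes in short steps, Python scripts to look and compute and a tool call to move; the robot and the scene stay as the last step left them, time stands still between calls to the robot, and variables do not carry over. Pictures are saved under pics/ and viewed, at most 10 in all, crops included, and the job is handed in when it is done.

Besides the shell and the picture viewer there is one more tool, called after ">>>" as name(argument=value, ...) on one line, values as JSON. send_rows: Moves the arm, as the interface text tells. Its arguments: {"type":"object","properties":{"motion":{"type":"string"}},"required":["motion"]}

```bash
mkdir -p pics; cat > h.py <<'E'
import numpy as np, cv2
from scipy.spatial.transform import Rotation as R
from workcell import bot, vision, workorder, boxes_of
def model(n):
    m=vision.camera_model(n); f=210/np.tan(np.radians(m['fov_y'])/2)
    if n=='wrist':
        o=bot.get_obs(); T=np.eye(4); T[:3,:3]=R.from_quat(o['tool_rot']).as_matrix(); T[:3,3]=o['eef_pos']
        W=T@np.array(m['hand_eye'])
    else: W=np.array(m['world_from_camera'])
    return f,m['cx'],m['cy'],W
def onz(M,u,v,z):
    f,cx,cy,W=M; d=W[:3,:3]@np.array([(u-cx)/f,(v-cy)/f,1]); p=W[:3,3]
    return p+d*(z-p[2])/d[2]
def proj(M,P):
    f,cx,cy,W=M; c=W[:3,:3].T@(np.array(P)-W[:3,3]); return np.array([cx+f*c[0]/c[2],cy+f*c[1]/c[2]])
def shot(n,name):
    M=model(n); im=vision.camera(n); cv2.imwrite('pics/'+name+'.png',im[:,:,::-1]); return M,im
E
python3 - <<'E'
from h import *
for n in ['scene','side','wrist']:
    M,im=shot(n,n+'0'); print(n,M[0],vision.camera_model(n).keys(),M[3].round(3).tolist())
    for t in ['checker','release_pin','pin_stand','access_hole','stand_hole','adapter_brass','adapter_steel','driver_small']:
        try: print(t,[(np.round(b['rect']).tolist(),round(b['conf'],2)) for b in boxes_of(n,t)[:2]])
        except Exception as e: print(t,e)
a=cv2.imread('pics/scene0.png');b=cv2.imread('pics/side0.png')
print(bot.get_obs())
E
```

```text
scene 403.451101675686 dict_keys(['fov_y', 'cx', 'cy', 'world_from_camera']) [[0.543, -0.456, 0.705, -0.166], [-0.839, -0.321, 0.439, -0.464], [0.025, -0.83, -0.557, 0.64], [0.0, 0.0, 0.0, 1.0]]
checker []
release_pin [([330.0, 216.0, 13.0, 34.0], 0.81)]
pin_stand [([325.0, 247.0, 36.0, 40.0], 0.76)]
access_hole [([204.0, 200.0, 71.0, 66.0], 0.59)]
stand_hole [([325.0, 246.0, 39.0, 41.0], 0.73)]
adapter_brass [([187.0, 210.0, 27.0, 18.0], 0.64)]
adapter_steel [([292.0, 203.0, 13.0, 20.0], 0.73)]
driver_small [([265.0, 233.0, 41.0, 21.0], 0.54), ([326.0, 244.0, 38.0, 43.0], 0.32)]
side 402.35826798476756 dict_keys(['fov_y', 'cx', 'cy', 'world_from_camera']) [[-0.012, -0.717, 0.697, -0.072], [-1.0, 0.019, 0.003, -0.016], [-0.015, -0.696, -0.718, 0.703], [0.0, 0.0, 0.0, 1.0]]
checker [([192.0, 225.0, 74.0, 83.0], 0.68)]
release_pin [([356.0, 193.0, 11.0, 36.0], 0.84)]
pin_stand [([355.0, 216.0, 34.0, 40.0], 0.95)]
access_hole [([192.0, 225.0, 74.0, 79.0], 0.63)]
stand_hole [([351.0, 215.0, 29.0, 44.0], 0.72)]
adapter_brass [([276.0, 270.0, 16.0, 23.0], 0.44)]
adapter_steel [([278.0, 184
[... 443 characters left out ...]
all []
{'clock': 1.35, 'joint_pos': array([1.14099831e+00, 2.40596095e-01, 4.98522339e-03, 1.33523083e+00,
       2.56410371e-05, 1.57082939e+00]), 'joint_vel': array([-0.00138403,  0.000717  , -0.00015967,  0.00115714,  0.00074107,
       -0.00037659]), 'tau': array([ 8.14885175e-05, -3.72216547e+01,  2.52687478e+01,  1.25171588e-03,
        8.13742349e-05, -7.82803710e-06]), 'eef_pos': array([0.20832811, 0.45450985, 0.23130277]), 'tool_rot': array([ 2.13264917e-01,  9.76994409e-01, -1.94303196e-05, -1.73630204e-05]), 'ft_force': array([-0.46906821, -0.53313735, -0.23883845]), 'ft_torque': array([-0.07902033,  0.02902164, -0.02032181]), 'grasp_force': 0.0, 'grip_width': 0.08547689076114036}
```

```bash
python3 - <<'E'
from h import *
a=cv2.imread('pics/scene0.png')[150:300,130:400];b=cv2.imread('pics/side0.png')[150:300,130:400]
cv2.imwrite('pics/c0.png',np.vstack([cv2.resize(x,None,fx=2,fy=2,interpolation=cv2.INTER_CUBIC) for x in(a,b)]))
S=model('scene');D=model('side')
# triangulate stand, pin
def tri(p,q):
    A=[];B=[]
    for M,(u,v) in((S,p),(D,q)):
        f,cx,cy,W=M; d=W[:3,:3]@np.array([(u-cx)/f,(v-cy)/f,1]); d/=np.linalg.norm(d); Q=np.eye(3)-np.outer(d,d); A.append(Q);B.append(Q@W[:3,3])
    return np.linalg.solve(sum(A),sum(B))
print('pin',tri((330,216),(356,193)),'stand',tri((325,247),(355,216)),'chk',tri((204,200),(192,225)))
print('steel',tri((292,203),(278,184)))
E
```

```text
pin [ 0.5365501  -0.16917403  0.11575046] stand [ 0.530084   -0.17302202  0.03976937] chk [0.50858445 0.18457527 0.04799982]
steel [ 0.65858447 -0.0028365   0.0274668 ]
```

View pics/c0.png

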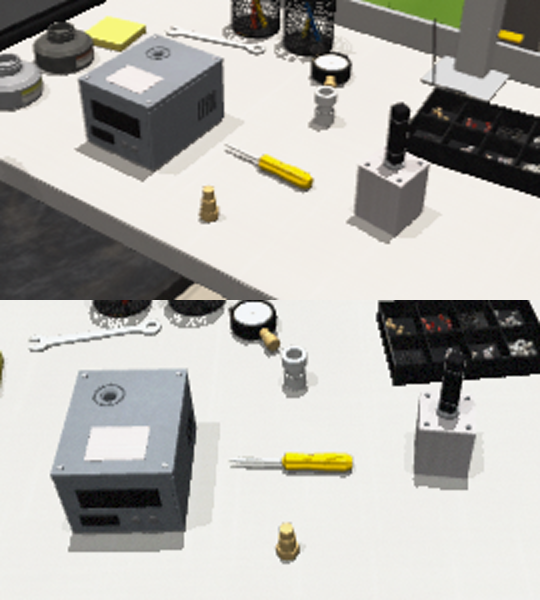

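The picture shows the checker at left with its hole at scene (209,177) and side (185,197). The pin is upright in the stand, at side (355,190), with a parts bin behind it. The screwdriver lies between checker and stand.

```bash
python3 - <<'E'
from h import *
S=model('scene');D=model('side')
c=lambda x,y,o=0:(130+x/2,150+(y-o)/2)
print('hole',onz(S,*c(158,53),.1),onz(D,*c(110,395,300),.1))
for p in[(80,371),(188,369),(193,475),(52,477)]: print('chk side',onz(D,*c(*p,300),.1).round(4))
for p in[(81,96),(165,33),(223,38),(158,123)]: print('chk scene',onz(S,*c(*p),.1).round(4))
for p in[(421,395),(474,395),(475,431),(415,430)]: print('stand side',onz(D,*c(*p,300),.075).round(4))
for p in[(357,165),(398,190),(428,162)]: print('stand scene',onz(S,*c(*p),.075).round(4))
print('pintop',onz(S,*c(400,104),.155),onz(D,*c(455,350,300),.155))
print('post base',onz(S,*c(465,80),.0), 'bin near', onz(S,*c(412,140),.02),onz(D,*c(393,381,300),.0))
E
```

```text
hole [0.54372761 0.19404028 0.1       ] [0.54354118 0.1950729  0.1       ]
chk side [0.5823 0.2343 0.1   ]
chk side [0.5822 0.115  0.1   ]
chk side [0.4303 0.0965 0.1   ]
chk side [0.4311 0.2339 0.1   ]
chk scene [0.4068 0.2002 0.1   ]
chk scene [0.5931 0.2236 0.1   ]
chk scene [0.6287 0.1485 0.1   ]
chk scene [0.416  0.0841 0.1   ]
stand side [ 0.5597 -0.1419  0.075 ]
stand side [ 0.5582 -0.2002  0.075 ]
stand side [ 0.5042 -0.1928  0.075 ]
stand side [ 0.5073 -0.1296  0.075 ]
stand scene [ 0.5088 -0.1347  0.075 ]
stand scene [ 0.4946 -0.1947  0.075 ]
stand scene [ 0.5614 -0.2003  0.075 ]
pintop [ 0.53889093 -0.16614342  0.155     ] [ 0.5434572  -0.16768674  0.155     ]
post base [ 0.88406128 -0.12284934  0.        ] bin near [ 0.664663   -0.13620452  0.02      ] [ 0.66112827 -0.12457551  0.        ]
```

>>> send_rows(motion="-1 -20 -15 0 -0.43;-1 -20 -15 0 -0.43;-1 -20 -15 0 -0.43;-1 -20 -15 0 -0.43;-1 -20 -15 0 -0.43")

```text
clock: 1.85
eef_pos: [0.3213, 0.2461, 0.2315]
tool_rot: [-0.001, 1.0, 0.0, 0.0]
ft_force: [1.2, 0.6, 0.3]
grip_width: 0.0854
grasp_force: 0.0
```

>>> send_rows(motion="-1 -10.4 -20.1 0 0;-1 -10.4 -20.1 0 0;-1 -10.4 -20.1 0 0;-1 -10.4 -20.1 0 0;-1 -10.4 -20.1 0 0")

```text
clock: 2.35
eef_pos: [0.4261, 0.0435, 0.2316]
tool_rot: [0.002, 1.0, -0.0, 0.001]
ft_force: [0.7, 0.7, -0.0]
grip_width: 0.0854
grasp_force: 0.0
```

>>> send_rows(motion="-1 -7.4 -20.1 0 0;-1 -7.4 -20.1 0 0;-1 -7.4 -20.1 0 0;-1 -7.4 -20.1 0 0;-1 -7.4 -20.1 0 0")

```text
clock: 2.85
eef_pos: [0.5, -0.1587, 0.2309]
tool_rot: [0.002, 1.0, -0.001, 0.0]
ft_force: [-0.3, -0.0, 0.3]
grip_width: 0.0851
grasp_force: 0.0
```

>>> send_rows(motion="-1 0 0 0 0;-1 0 0 0 0")

```text
clock: 3.05
eef_pos: [0.4984, -0.1538, 0.231]
tool_rot: [-0.0, 1.0, 0.0, -0.001]
ft_force: [-0.4, 0.1, -1.3]
grip_width: 0.0854
grasp_force: 0.0
```

```bash
python3 - <<'E'
from h import *
M,im=shot('wrist','w1')
print(bot.get_obs()['eef_pos'],bot.get_obs()['tool_rot'])
for t in ['release_pin','pin_stand']: print(t,[(np.round(b['rect']).tolist(),round(b['conf'],2)) for b in boxes_of('wrist',t)[:2]])
print(proj(M,[.534,-.168,.155]),proj(M,[.534,-.168,.075]))
E
```

```text
[ 0.4983789  -0.15322633  0.23121587] [-6.14031182e-04  9.99999651e-01  3.91371585e-04 -4.09670657e-04]
release_pin [([269.0, 255.0, 27.0, 59.0], 0.68)]
pin_stand [([269.0, 230.0, 64.0, 77.0], 0.73), ([528.0, 211.0, 61.0, 162.0], 0.17)]
[264.1461675  270.70390155] [268.56665444 236.4600135 ]
```

View pics/w1.png

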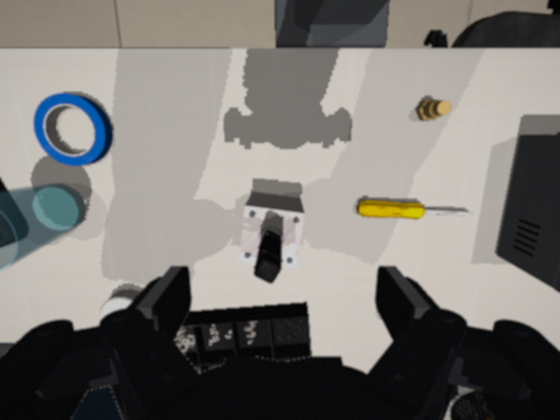

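The pin stands at (268,255) in the stand at (270,235), with the bin behind it. A translucent bottle is off to the left at (50,210), and the open fingers clear everything.

```bash
python3 - <<'E'
from h import *
a=cv2.imread('pics/w1.png')[180:300,220:320]
cv2.imwrite('pics/w1c.png',cv2.resize(a,None,fx=5,fy=5,interpolation=cv2.INTER_CUBIC))
M=model('wrist'); print(onz(M,50,210,0.05),onz(M,80,200,0.1),onz(M,125,300,0.03))
E
```

```text
[ 0.51333019 -0.40304337  0.05      ] [ 0.49121867 -0.33555963  0.1       ] [ 0.63376574 -0.34851727  0.03      ]
```

View pics/w1c.png

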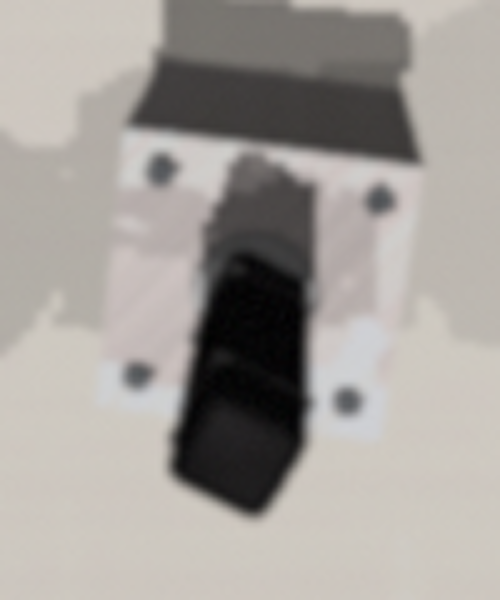

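```bash
python3 - <<'E'
from h import *
M=model('wrist'); print(onz(M,268,268.6,.155),onz(M,271.2,237.1,.075)); 
g=lambda x,y:onz(M,220+x/5-.4,180+y/5-.4,.155)
p=[g(215,375),g(305,415),g(260,515),g(175,470)]
for i in range(4): print(p[i].round(4),np.linalg.norm(p[i]-p[i-1]),np.arctan2(*(p[i]-p[i-1])[1::-1]))
E
```

```text
[ 0.53278927 -0.16407752  0.155     ] [ 0.53524988 -0.1644298   0.075     ]
[ 0.5212 -0.168   0.155 ] 0.017016287757580115 2.7540817354951375
[ 0.5278 -0.1544  0.155 ] 0.015130384940642479 1.1225279466589635
[ 0.5446 -0.1614  0.155 ] 0.01825587295161217 -0.39458290989808753
[ 0.537  -0.1745  0.155 ] 0.015128049762355177 -2.101434220037836
```

>>> send_rows(motion="-1 -3.6 -1.1 0 0.15;-1 -3.6 -1.1 0 0.3;-1 -3.6 -1.1 0 0.47;-1 -3.6 -1.1 0 0.47;-1 -3.6 -1.1 4 0.47")

```text
clock: 3.7
eef_pos: [0.5389, -0.1654, 0.1969]
tool_rot: [0.231, 0.973, -0.0, 0.007]
ft_force: [1.0, -0.4, -0.9]
grip_width: 0.0849
grasp_force: 0.0
```

>>> send_rows(motion="-1 0 0 3 0;-1 0 0 6 0;-1 0 0 8.5 0;-1 0 0 8.5 0;-1 0 0 8.5 0")

```text
clock: 4.2
eef_pos: [0.5348, -0.1647, 0.1069]
tool_rot: [0.232, 0.973, 0.0, -0.0]
ft_force: [0.5, -0.1, 0.5]
grip_width: 0.0852
grasp_force: 0.0
```

```bash
python3 - <<'E'
from h import *
M,im=shot('wrist','w2')
o=bot.get_obs();print(o['eef_pos'],o['tool_rot'],R.from_quat(o['tool_rot']).as_matrix().round(3).tolist())
cv2.imwrite('pics/w2c.png',cv2.resize(im[200:420,150:420,::-1],None,fx=2,fy=2))
E
```

```text
[ 0.53574205 -0.16513205  0.10790891] [ 2.31848642e-01  9.72751279e-01 -5.32782463e-05  1.07419127e-03] [[-0.892, 0.451, 0.002], [0.451, 0.892, -0.001], [-0.002, 0.0, -1.0]]
```

View pics/w2c.png

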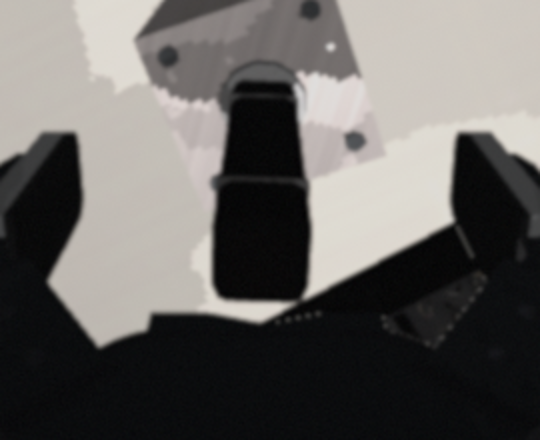

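The pin sits square and centred between the fingers at (281,310). I'll close on it.

>>> send_rows(motion="0.5 0 0 0 0;1 0 0 0 0;1 0 0 0 0;1 0 0 0 0;1 0 0 0 0")

```text
clock: 4.75
eef_pos: [0.5351, -0.1655, 0.1068]
tool_rot: [0.233, 0.973, 0.0, 0.0]
ft_force: [0.6, -0.4, -0.1]
grip_width: 0.0174
grasp_force: 58.4
```

>>> send_rows(motion="1 0 0 0 0;1 0 0 0 0;1 0 0 0 0;1 0 0 0 0;1 0 0 0 0")

```text
clock: 5.25
eef_pos: [0.5352, -0.1655, 0.1067]
tool_rot: [0.233, 0.973, -0.0, 0.0]
ft_force: [-0.7, 0.1, 5.6]
grip_width: 0.0173
grasp_force: 58.7
```

>>> send_rows(motion="1 0 0 -2 0;1 0 0 -5 0;1 0 0 -9 0;1 0 0 -12 0;1 0 0 -12 0")

```text
clock: 5.75
eef_pos: [0.5372, -0.1661, 0.2307]
tool_rot: [0.233, 0.973, -0.0, 0.004]
ft_force: [1.1, 0.2, -0.6]
grip_width: 0.0174
grasp_force: 58.4
```

```bash
python3 - <<'E'
from h import *
o=bot.get_obs();print(o['clock'],o['eef_pos'],o['grip_width'],o['ft_force']);Rm=R.from_quat(o['tool_rot']).as_matrix()
M,im=shot('wrist','w3'); D,ims=shot('side','s3')
print('pin box side',[(np.round(b['rect'],1).tolist(),round(b['conf'],2)) for b in boxes_of('side','release_pin')[:2]])
print('pin tip proj if centred, side', proj(D,o['eef_pos']-np.array([0,0,.091])), proj(D,o['eef_pos']+np.array([0,0,.049])))
print('shift to hole (cm)',Rm.T@(np.array([.5436,.1945,o['eef_pos'][2]])-o['eef_pos'])*100)
u,v=proj(D,o['eef_pos']).astype(int)
a=cv2.resize(im[180:420,130:430,::-1],(500,400)); b=cv2.resize(ims[v-40:v+60,u-45:u+35,::-1],(300,400))
cv2.imwrite('pics/c3.png',np.hstack([a,b])); print(u,v)
E
```

```text
5.75 [ 0.53723267 -0.16608127  0.23066845] 0.017429631602303455 [ 1.14712473  0.19045477 -0.64941067]
pin box side [([361.9, 153.8, 14.9, 59.8], 0.61)]
pin tip proj if centred, side [356.26359418 182.62152509] [365.27929343 125.50706582]
shift to hole (cm) [15.75508029 32.44016805 -0.08285698]
361 147
```

View pics/c3.png

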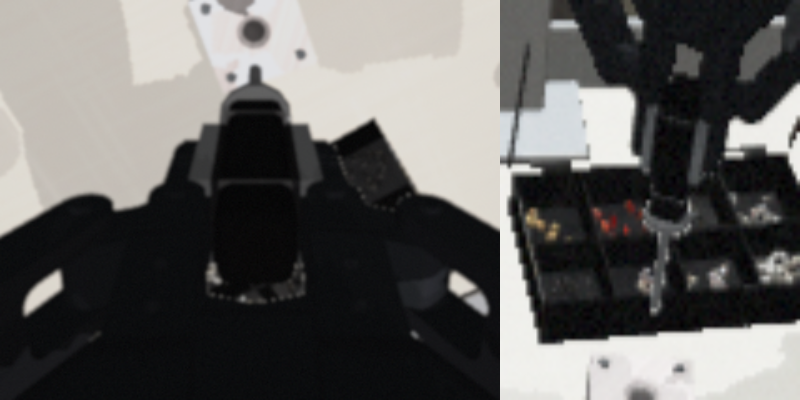

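The pin hangs straight in the fingers. Its tip shows at wrist (283,221) and side (357,185), and the stand hole at wrist (283,198).

```bash
cat >> h.py <<'E'
def tri(obs):
    A=0;B=0
    for M,(u,v) in obs:
        f,cx,cy,W=M; d=W[:3,:3]@np.array([(u-cx)/f,(v-cy)/f,1]); d/=np.linalg.norm(d); Q=np.eye(3)-np.outer(d,d); A=A+Q;B=B+Q@W[:3,3]
    return np.linalg.solve(A,B)
E
python3 - <<'E'
from h import *
W=model('wrist');D=model('side');o=bot.get_obs();e=o['eef_pos']
tip=tri([(W,(283,220.8)),(D,(357.3,185))]);print('eef',e,'tip',tip,tip-e)
print('pred tip wrist',proj(W,e-[0,0,.091]))
print('stand hole wrist',onz(W,130+254*.6,180+31*.6,.075))
for dz in(.085,.091,.097): print(dz, onz(W,283,220.8,e[2]-dz)-e, onz(D,357.3,185,e[2]-dz)-e)
E
```

```text
eef [ 0.5341533  -0.16513952  0.22485692] tip [ 0.53314498 -0.16623504  0.13686784] [-0.00100831 -0.00109553 -0.08798908]
pred tip wrist [282.75625461 220.89384125]
stand hole wrist [ 0.529314   -0.16305443  0.075     ]
0.085 [-0.00153219  0.00098878 -0.085     ] [-0.00433294 -0.00200532 -0.085     ]
0.091 [ 1.84745659e-05  2.04860017e-04 -9.10000000e-02] [ 0.00207708 -0.00361924 -0.091     ]
0.097 [ 0.00156914 -0.00057906 -0.097     ] [ 0.0084871  -0.00523317 -0.097     ]
```

>>> send_rows(motion="1 2 4 0 0;1 4 8.2 0 0;1 6 12.6 0 0;1 8 16.8 0 0;1 9.8 20.6 0 0")

```text
clock: 6.4
eef_pos: [0.5392, 0.0646, 0.2238]
tool_rot: [0.233, 0.973, -0.001, -0.002]
ft_force: [1.2, -1.1, -0.7]
grip_width: 0.017
grasp_force: 58.7
```

>>> send_rows(motion="1 2 4 0 0;1 4 8.2 0 0;1 5.6 11.8 0 0;1 5.6 11.8 0 0;1 5.6 11.8 0 0")

```text
clock: 6.9
eef_pos: [0.5429, 0.1938, 0.2238]
tool_rot: [0.232, 0.973, -0.002, -0.002]
ft_force: [0.2, 0.1, -0.9]
grip_width: 0.0174
grasp_force: 58.8
```

>>> send_rows(motion="1 0 0 0 0;1 0 0 0 0;1 0 0 0 0")

```text
clock: 7.2
eef_pos: [0.5443, 0.1919, 0.2262]
tool_rot: [0.234, 0.972, -0.0, -0.0]
ft_force: [-0.5, 0.1, -0.6]
grip_width: 0.0171
grasp_force: 58.8
```

```bash
python3 - <<'E'
from h import *
o=bot.get_obs();print(o['clock'],o['eef_pos'],o['tool_rot'],o['ft_force'])
M,im=shot('wrist','w4'); print(bot.get_obs()['eef_pos'])
h=proj(M,[.5436,.1945,.1]);print('hole pred',h,'tip pred',proj(M,o['eef_pos']-[0,0,.091]))
u,v=h.astype(int)
cv2.imwrite('pics/w4c.png',cv2.resize(im[v-50:v+50,u-65:u+65,::-1],None,fx=6,fy=6,interpolation=cv2.INTER_CUBIC));print(u,v)
E
```

```text
7.2 [0.54430264 0.19189486 0.22621679] [ 2.33756105e-01  9.72295242e-01 -1.54117290e-04 -1.51701168e-04] [-0.52915365  0.09817751 -0.5756634 ]
[0.54439266 0.19206645 0.22638067]
hole pred [284.98870799 207.63622072] tip pred [282.74993249 220.6499092 ]
284 207
```

View pics/w4c.png

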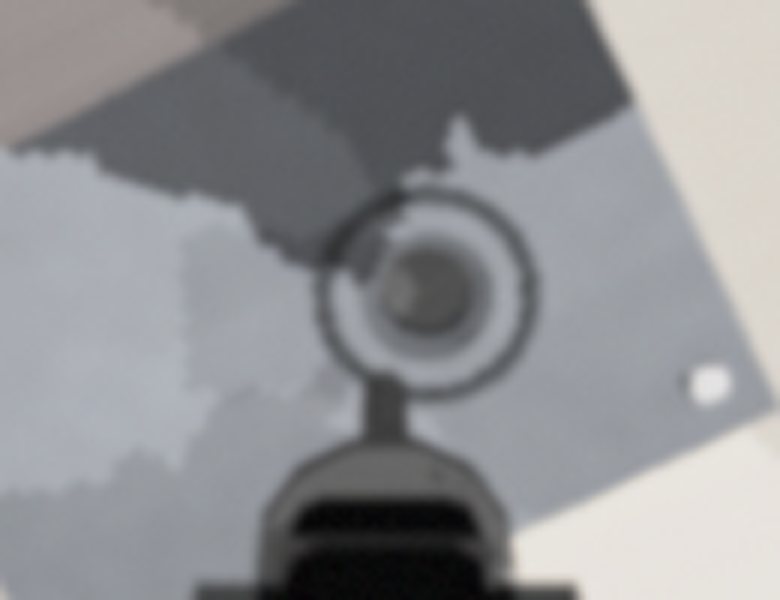

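The rim is centred at crop (429,293), which is wrist pixel (290,205). The tip is at wrist (283,220).

```bash
python3 - <<'E'
from h import *
M=model('wrist');o=bot.get_obs();h=onz(M,290.1,205.4,.1)
Rm=R.from_quat(o['tool_rot']).as_matrix();print(o['eef_pos'],h,Rm.T@(h-o['eef_pos'])*100)
E
```

```text
[0.54439266 0.19206645 0.22638067] [0.54401802 0.19965215 0.1       ] [ 0.37833873  0.65956712 12.63801365]
```

>>> send_rows(motion="1 0.35 0.6 0 0;1 0.35 0.6 1 0;1 0.35 0.6 2.5 0;1 0.35 0.6 2.5 0;1 0.35 0.6 2.5 0")

```text
clock: 7.75
eef_pos: [0.5434, 0.2001, 0.2007]
tool_rot: [0.233, 0.973, -0.0, -0.001]
ft_force: [-0.6, 0.1, -0.1]
grip_width: 0.0175
grasp_force: 58.9
```

>>> send_rows(motion="1 0 0 0 0;1 0 0 0 0")

```text
clock: 7.95
eef_pos: [0.5443, 0.2004, 0.202]
tool_rot: [0.233, 0.973, 0.0, 0.001]
ft_force: [0.1, 0.9, -1.0]
grip_width: 0.0174
grasp_force: 58.9
```

```bash
python3 - <<'E'
from h import *
o=bot.get_obs();print(o['clock'],o['eef_pos'],o['ft_force'])
M,im=shot('wrist','w5'); D,ims=shot('side','s5')
h=np.array([.544,.1995,.1]);print('hole pred',proj(M,h),'tip pred',proj(M,o['eef_pos']-[0,0,.091]))
u,v=proj(D,h).astype(int);print(u,v)
a=cv2.resize(im[170:250,245:325,::-1],None,fx=5,fy=5,interpolation=cv2.INTER_CUBIC)
b=cv2.resize(ims[v-25:v+25,u-25:u+25,::-1],None,fx=8,fy=8,interpolation=cv2.INTER_CUBIC)
cv2.imwrite('pics/c5.png',np.hstack([a,b]))
E
```

```text
7.95 [0.5442803  0.20038034 0.20204101] [ 0.14437993  0.94055791 -1.0433902 ]
hole pred [281.4607719  216.90367838] tip pred [282.58944628 220.51654139]
182 197
```

View pics/c5.png

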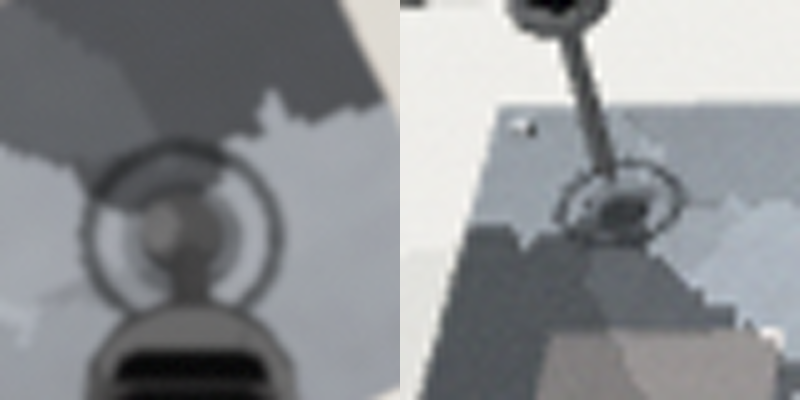

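Both views agree: the tip will come down on the hole's centre to within about 1 mm. Going down.

>>> send_rows(motion="1 0 -0.05 1 0;1 0 -0.05 2 0;1 0 -0.05 3 0;1 0 -0.05 4 0;1 0 -0.05 5 0")

```text
clock: 8.55
eef_pos: [0.5433, 0.1996, 0.15]
tool_rot: [0.233, 0.973, -0.0, -0.0]
ft_force: [-0.0, 0.1, -0.1]
grip_width: 0.0176
grasp_force: 58.9
```

>>> send_rows(motion="1 0 0 0.4 0;1 0 0 0.8 0;1 0 0 1.2 0;1 0 0 1.4 0;1 0 0 1.6 0")

```text
clock: 9.05
eef_pos: [0.5435, 0.1996, 0.1367]
tool_rot: [0.233, 0.973, 0.0, 0.0]
ft_force: [-4.4, -1.2, 7.3]
grip_width: 0.0173
grasp_force: 59.7
```

>>> send_rows(motion="1 0 0 0.1 0;1 0 0 0.1 0;1 0 0 0.1 0")

```text
clock: 9.35
eef_pos: [0.5436, 0.1996, 0.1348]
tool_rot: [0.233, 0.973, -0.0, 0.0]
ft_force: [-2.2, -1.2, 3.3]
grip_width: 0.0176
grasp_force: 59.4
```

```bash
python3 - <<'E'
from h import *
o=bot.get_obs();print(o['clock'],o['eef_pos'],o['ft_force'],o['tau'].round(1))
D,ims=shot('side','s6'); S,imc=shot('scene','c6')
for n in('side','scene'):print([(np.round(b['rect'],1).tolist(),round(b['conf'],2)) for b in boxes_of(n,'tray_front')[:2]])
a=cv2.resize(ims[160:280,130:250,::-1],(400,400)); b=cv2.resize(imc[140:260,140:260,::-1],(400,400))
cv2.imwrite('pics/c6.png',np.hstack([a,b]))
E
```

```text
9.35 [0.54356405 0.19964871 0.1347554 ] [-2.24991489 -1.2208929   3.34685927] [  0.2 -44.2  24.2  -1.3   0.1  -0. ]
[([185.9, 257.6, 46.7, 25.3], 0.9)]
[([182.1, 212.9, 37.5, 21.8], 0.86), ([326.5, 246.0, 35.7, 43.3], 0.32)]
```

View pics/c6.png

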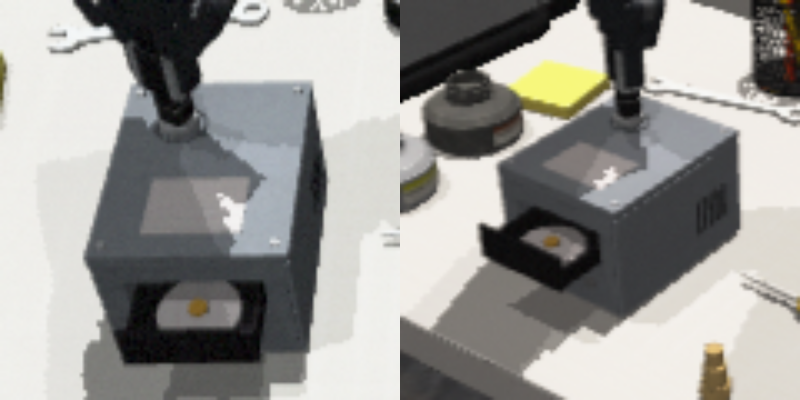

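The tray has sprung out (side (186,258)). I'll withdraw the pin and carry it back.

>>> send_rows(motion="1 0 0 -1 0;1 0 0 -3 0;1 0 0 -5.5 0;1 0 0 -8.5 0;1 0 0 -9.1 0")

```text
clock: 10.05
eef_pos: [0.5461, 0.2008, 0.2295]
tool_rot: [0.233, 0.973, 0.002, 0.003]
ft_force: [-0.2, 1.3, -0.7]
grip_width: 0.017
grasp_force: 58.8
```

>>> send_rows(motion="1 0 0 0 0;1 0 0 0 0")

```text
clock: 10.25
eef_pos: [0.5433, 0.1997, 0.224]
tool_rot: [0.233, 0.973, -0.0, -0.001]
ft_force: [0.6, 0.9, -1.5]
grip_width: 0.0173
grasp_force: 58.8
```

```bash
python3 - <<'E'
from h import *
o=bot.get_obs();print(o['clock'],o['eef_pos'],o['ft_force'])
Rm=R.from_quat(o['tool_rot']).as_matrix();print(Rm.T@(np.array([.535,-.165,.225])-o['eef_pos'])*100)
shot('side','s7')
b=boxes_of('side','tray_front');print(b[:1])
E
```

```text
10.25 [0.54325686 0.1996761  0.22401386] [ 0.55024069  0.86012962 -1.54240701]
[-15.77126436 -32.89131526  -0.08161329]
[{'rect': [184.2, 260.4, 49.0, 32.7], 'conf': 0.94}]
```

>>> send_rows(motion="1 -2 -4.2 0 0;1 -4 -8.4 0 0;1 -6 -12.6 0 0;1 -8 -16.8 0 0;1 -10 -20.9 0 0")

```text
clock: 10.85
eef_pos: [0.5371, -0.0335, 0.2239]
tool_rot: [0.233, 0.973, -0.0, -0.001]
ft_force: [1.2, 0.0, -1.3]
grip_width: 0.0173
grasp_force: 58.9
```

>>> send_rows(motion="1 -2 -4.2 0 0;1 -4 -8.4 0 0;1 -5.8 -12 0 0;1 -5.8 -12 0 0;1 -5.8 -12 0 0")

```text
clock: 11.35
eef_pos: [0.5347, -0.1659, 0.2239]
tool_rot: [0.234, 0.972, 0.0, -0.001]
ft_force: [0.6, 0.6, -1.0]
grip_width: 0.017
grasp_force: 59.0
```

>>> send_rows(motion="1 0 0 2 0;1 0 0 3.2 0;1 0 0 3.2 0;1 0 0 3.2 0;1 0 0 3.2 0")

```text
clock: 11.85
eef_pos: [0.5361, -0.1646, 0.194]
tool_rot: [0.232, 0.973, -0.0, 0.001]
ft_force: [-0.4, 0.7, -0.6]
grip_width: 0.0174
grasp_force: 59.0
```

```bash
python3 - <<'E'
from h import *
o=bot.get_obs();print(o['clock'],o['eef_pos'],o['ft_force'])
M,im=shot('wrist','w8'); D,ims=shot('side','s8')
h=np.array([.535,-.165,.075]);print('hole pred',proj(M,h),'tip pred',proj(M,o['eef_pos']-[0,0,.091]),'tip landing',proj(M,[*o['eef_pos'][:2],.075]))
u,v=proj(D,h).astype(int);print(u,v)
a=cv2.resize(im[170:250,245:325,::-1],None,fx=5,fy=5,interpolation=cv2.INTER_CUBIC)
b=cv2.resize(ims[v-30:v+20,u-25:u+25,::-1],None,fx=8,fy=8,interpolation=cv2.INTER_CUBIC)
cv2.imwrite('pics/c8.png',np.hstack([a,b]))
E
```

```text
11.85 [ 0.53609091 -0.1646446   0.19401191] [-0.35681324  0.67753472 -0.56153005]
hole pred [281.72984324 210.56867123] tip pred [282.67907403 220.50650005] tip landing [282.66281794 211.47191278]
352 205
```

View pics/c8.png

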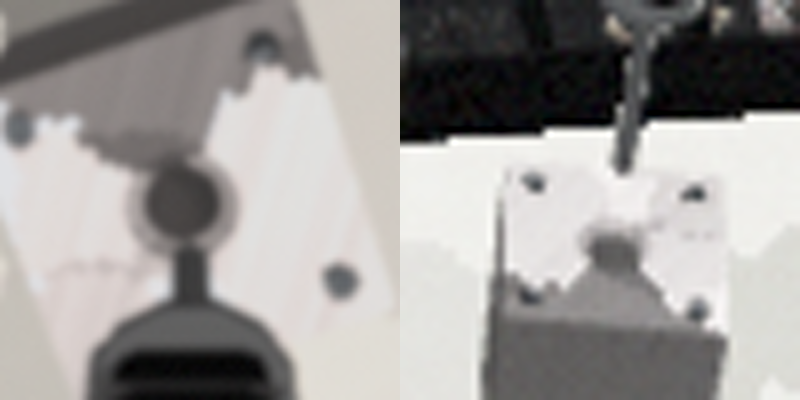

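The tip is about 1.5 mm off the stand hole (hole at wrist (281,210), landing point (283,211)). I'll make a small correction and go down.

>>> send_rows(motion="1 0.13 -0.14 0 0;1 0.13 -0.14 1.5 0;1 0.13 -0.14 3 0;1 0.13 -0.14 4.5 0;1 0.13 -0.14 6 0")

```text
clock: 12.45
eef_pos: [0.5339, -0.166, 0.1332]
tool_rot: [0.233, 0.973, -0.0, 0.0]
ft_force: [-0.2, -0.7, 0.6]
grip_width: 0.0171
grasp_force: 59.0
```

>>> send_rows(motion="1 0 0 1 0;1 0 0 1.8 0;1 0 0 2.1 0;1 0 0 2.2 0;1 0 0 2.3 0")

```text
clock: 12.95
eef_pos: [0.5343, -0.166, 0.1109]
tool_rot: [0.233, 0.973, -0.0, 0.001]
ft_force: [-0.5, -0.7, -0.3]
grip_width: 0.0172
grasp_force: 59.0
```

>>> send_rows(motion="1 0 0 0 0;1 0 0 0 0;1 0 0 0 0")

```text
clock: 13.25
eef_pos: [0.534, -0.1659, 0.1107]
tool_rot: [0.233, 0.973, -0.0, 0.0]
ft_force: [0.6, 0.5, 0.2]
grip_width: 0.0174
grasp_force: 59.0
```

Next, small steps until contact.

>>> send_rows(motion="1 0 0 0.1 0;1 0 0 0.2 0;1 0 0 0.25 0;1 0 0 0.3 0;1 0 0 0.3 0")

```text
clock: 13.75
eef_pos: [0.5337, -0.1658, 0.1072]
tool_rot: [0.233, 0.973, 0.0, -0.0]
ft_force: [-0.6, 0.2, -0.7]
grip_width: 0.0174
grasp_force: 59.0
```

>>> send_rows(motion="1 0 0 0.05 0;1 0 0 0.1 0;1 0 0 0.1 0;1 0 0 0.1 0")

```text
clock: 14.15
eef_pos: [0.5339, -0.1658, 0.1068]
tool_rot: [0.233, 0.973, -0.0, 0.0]
ft_force: [-1.0, -0.1, 3.3]
grip_width: 0.0173
grasp_force: 59.5
```

Contact. I'll open the gripper, then lift.

>>> send_rows(motion="0.5 0 0 0 0;0 0 0 0 0;-0.5 0 0 0 0;-1 0 0 0 0;-1 0 0 0 0")

```text
clock: 14.65
eef_pos: [0.5338, -0.1658, 0.1062]
tool_rot: [0.233, 0.973, -0.0, -0.0]
ft_force: [0.3, 1.3, 0.5]
grip_width: 0.0778
grasp_force: 0.0
```

>>> send_rows(motion="-1 0 0 0 0;-1 0 0 0 0;-1 0 0 0 0;-1 0 0 -1 0;-1 0 0 -3 0")

```text
clock: 15.15
eef_pos: [0.5325, -0.1654, 0.1356]
tool_rot: [0.233, 0.973, 0.0, -0.002]
ft_force: [-0.2, 0.3, 0.2]
grip_width: 0.0858
grasp_force: 0.0
```

>>> send_rows(motion="-1 0 0 -3 0;-1 0 0 -6 0;-1 0 0 -10 0;-1 0 0 -12 0;-1 0 0 -12 0")

```text
clock: 15.65
eef_pos: [0.5358, -0.1665, 0.2613]
tool_rot: [0.233, 0.973, -0.0, 0.004]
ft_force: [-0.2, 0.1, 0.3]
grip_width: 0.0852
grasp_force: 0.0
```

```bash
python3 - <<'E'
from h import *
o=bot.get_obs();print(o['clock'],o['eef_pos'],o['grip_width'])
D,ims=shot('side','s9')
for t in ('release_pin','tray_front','adapter_brass','adapter_steel','driver_small'):print(t,[np.round(b['rect'],1).tolist() for b in boxes_of('side',t)[:1]])
M,im=shot('wrist','w9')
cv2.imwrite('pics/c9.png',np.hstack([cv2.resize(ims[150:290,140:400,::-1],(520,280)),cv2.resize(im[160:300,210:350,::-1],(280,280))]))
E
```

```text
15.65 [ 0.53581608 -0.16645556  0.26130162] 0.08524049342274546
release_pin [[356.4, 193.1, 11.1, 36.6]]
tray_front [[273.9, 230.8, 62.7, 9.3]]
adapter_brass [[274.2, 269.1, 17.1, 17.5]]
adapter_steel [[278.2, 184.3, 5.8, 20.6]]
driver_small [[276.0, 231.1, 54.4, 11.6]]
```

View pics/c9.png

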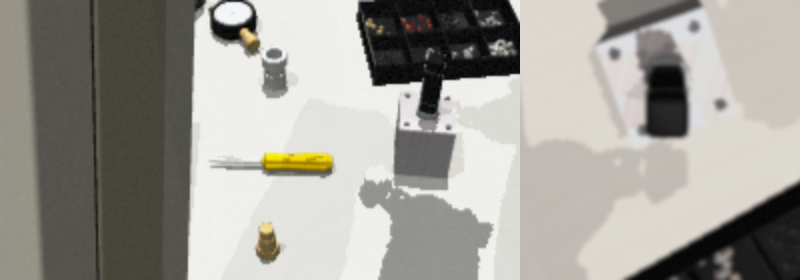

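The pin is upright in the stand, with its side box (356,193) the same as at the start. The bystanders haven't moved. Something now hides the checker from the side camera, at the left of the picture, so I'll check the tray through the scene camera's numbers.

```bash
python3 - <<'E'
from h import *
S,im=shot('scene','c10')
for t in ('tray_front','checker','release_pin'):print(t,[(np.round(b['rect'],1).tolist(),round(b['conf'],2)) for b in boxes_of('scene',t)[:2]])
a=cv2.imread('pics/c6.png'); b=cv2.imread('pics/scene0.png').astype(int); c6=cv2.imread('pics/c6.png')
o=cv2.imread('pics/c10.png').astype(int); p=cv2.resize(c6[:,400:],(120,120),interpolation=cv2.INTER_AREA).astype(int)
f=np.s_[60:95,20:65]; print('vs open',abs(o[140:260,140:260][f]-p[f]).mean(),'vs shut',abs(o[140:260,140:260][f]-b[140:260,140:260][f]).mean())
# full-out tray expectation: yaw from checker, hole offset (35,20)
s7=cv2.imread('pics/s7.png');D=model('side')
hole=np.array([.5437,.1990])
for yaw in(0,-.05,-.1,.1):
    c,s=np.cos(yaw),np.sin(yaw);Rz=np.array([[c,-s],[s,c]]);ctr=hole-Rz@[.035,.02]
    for ext in (.04,.055):
        q=[[*(ctr+Rz@[-.075-ext,y]),z] for y in(-.041,.041) for z in(.045,.075)]
        for n,M in(('side',D),('scene',S)):
            P=np.array([proj(M,k) for k in q]); print(yaw,ext,n,P.min(0).round(1),P.max(0).round(1))
print(bot.get_obs()['clock'])
E
```

```text
tray_front [([177.8, 215.0, 42.8, 28.4], 0.86)]
checker [([200.6, 201.8, 79.9, 70.7], 0.78)]
release_pin [([330.2, 217.8, 17.4, 36.6], 0.71)]
vs open 37.36 vs shut 58.09396825396826
0 0.04 side [162.3 260.9] [207.2 270.7]
0 0.04 scene [162.2 206.3] [187.7 227.1]
0 0.055 side [160.8 267.3] [206.3 277.1]
0 0.055 scene [157.7 209. ] [183.4 230.1]
-0.05 0.04 side [158.6 261.2] [203.2 271.2]
-0.05 0.04 scene [160.4 205.1] [184.6 226.6]
-0.05 0.055 side [156.6 267.6] [201.8 277.6]
-0.05 0.055 scene [155.7 207.7] [180.  229.5]
-0.1 0.04 side [154.9 260.6] [199.1 272.3]
-0.1 0.04 scene [158.8 203.9] [181.5 226. ]
-0.1 0.055 side [152.5 267. ] [197.3 278.7]
-0.1 0.055 scene [153.9 206.4] [176.7 228.8]
0.1 0.04 side [170.  257.9] [214.9 271.1]
0.1 0.04 scene [166.1 208.5] [194.1 227.8]
0.1 0.055 side [169.3 264.1] [214.9 277.5]
0.1 0.055 scene [162.1 211.4] [190.3 231. ]
16.2
```

```bash
python3 -c "
from workcell import workorder
print(workorder.job_done())"
```

```text
the job is handed in; nothing more can be done
None
```

The job is handed in, with no verdict shown: the tray sprung fully out (by box measurement), the pin is back upright in its stand, and the screwdriver and both adapters look undisturbed, at about 16 s of the 64 s allowed.

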